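Set and hold the spring bolt of the conveyor guide arm

TASK

The spring-loaded guide arm on the packing conveyor needs its tension set. Reach down into the narrow gap behind the bracket's front plate, grasp the hexagon head of the spring bolt, turn it clockwise (seen from above) until its pointer faces the mark on the bracket, and hold it there so that it cannot spring back while a colleague tightens the backing nut underneath: finish still holding the head, do not let go. Leave the tray of rice rolls, the spanner, the scissors and the plastic tub where they are.

Things in the scene. Friction and masses are not known exactly. Their poses are not given: they have to be found in the camera images.
- bolt (a joint): Turn of the spring bolt about its upright axis, rad, growing clockwise from above. 0: spring slack; 0.80: pointer faces the mark. Starts at 0 to 0.2; stops at -0.1 and 1.4. A torsion spring (0.14 N m/rad, 0.11 N m at the mark) turns it back when let go; friction of 0.035 N m keeps it still below about 0.25. The bolt only turns, it cannot be lifted or shifted.
- head (a point): Centre of the bolt's upright hexagon head, dark steel, 124 mm above the table: 24 mm across flats, flats 14 mm wide, 30 mm high (109 to 139 mm above the table). Below it a flange 34 mm wide, 4 mm thick, in one piece with the pointer. Turns with the bolt: z up, x along the pointer. A hexagon corner is over the pointer, so the flats face 30, 90 and 150 degrees from it and opposite.
- pointer (a point): Tip of the pointer, 42 mm from the bolt's axis, 109 mm above the table. The pointer is a flat dark steel finger 7 mm wide (3.5 mm at its tip), 4 mm thick, lying on the bracket's foot plate. When slack it points 0.80 rad anticlockwise (from above) of the mark.
- mark (a point): inner end of the engraved black line on the bracket's foot plate (4 mm by 20 mm, running outwards), 49 mm from the bolt's axis along the bracket's +y axis.
- bracket: Fixed steel channel bracket, 150 mm long (y, along the conveyor), 78 mm wide (x, away from the robot). Origin on its foot plate on the bolt's axis, 105 mm above the table. Front plate on the robot's side to 155 mm above the table, rear flange on the conveyor's guard to 150 mm, both 4 mm thick, inner faces 35 mm from the axis: the gap is 70 mm wide, open at the top and both ends.
- conveyor: Fixed table-top roller conveyor 700 mm long (y), 264 mm wide (x, away from the robot). Origin on the table under the near face of its side guard, at mid-length. The guard is a 4 mm upright plate, top edge 150 mm above the table; roller tops 77 mm. The bracket's guide arm passes through its slot.
- tray: loose stainless tray 192 x 180 x 28 mm (x, y, z) with six leaf-wrapped rice rolls, 50 mm high over all, standing on the rollers. Origin under its centre. To be left alone.
- spanner: loose steel spanner, 240 mm long, lying on the table beside the conveyor. To be left alone.
- scissors: loose scissors with blue plastic handles, 170 mm long, 10 mm high, lying on the table beside the conveyor; origin at the rivet. To be left alone.
- tub: loose clear plastic tub 150 x 110 x 60 mm (x, y, z) on the table; origin under its centre. To be left alone.

How it is judged:
On the way:
1. the bolt head, gripped in the fingers, has been turned until its pointer faces the mark (value of joint bolt between 0.7 and 0.9 rad and contact force between the fingers and bolt above 4 N and horizontal distance between the grasp point and head below 0.012 m), for 0.2 s.
At the end, for the whole second after the job is handed in: Bolt still, pointer facing the mark within 0.10 rad (joint 0.70 to 0.90), head held between the fingers: over 4 N on it, grasp point within 12 mm of its axis and 35 mm of its centre. Tray, spanner, scissors and tub within 30 mm of their starts (all of step 1 and velocity of joint bolt between -0.1 and 0.1 rad/s and distance between the grasp point and head below 0.035 m and distance of each of tray, spanner, scissors, tub from where it was at the start of the episode below 0.03 m); the arm keeps its last pose, push and grip.
It fails at once if the tray, the spanner, the scissors or the tub is pushed away by more than 30 mm (distance of any of tray, spanner, scissors, tub from where it was at the start of the episode above 0.03 m).
It also fails if it takes over 38 s, if anything falls off the work surface, if the arm or the gripper's body presses on something with over 40 N, if the wrist force passes 120 N, or if a joint passes its speed limit or range.

ROBOT

A 6-joint arm with a two-finger parallel gripper is mounted at the origin on the work surface. World frame = base frame: x ahead of the robot, y to its left, z up, the work surface at z = 0. Lengths are in m, angles in rad, forces in N, time in s.
With the tool pointing down it reaches from about 0.3 to 0.95 m from the base axis. Payload 3.1 kg.
Tool frame: the origin (TCP) lies on the centre line of the jaws, within the pads' length; the fingertips stand 14 mm ahead of it and the grasp point (between the pads) lies 5 mm behind it (manip.finger_overhang is the distance from the TCP to the fingertips, in m); z points along the fingers, x is the direction in which the jaws open and shut, and the axes are right-handed (so a half turn about z gives the same grasp; the last joint's range is limited). The gripper opens to 85 mm and grips with 20 to 120 N. Pads are 22 mm wide; open, the fingers measure 114 mm over their backs; the gripper's body (76 mm by 85 mm) begins 54 mm behind the grasp point. The pads swing forward as they close: fully open they stand 13 mm farther back than shut.
Start: joints at [-1.358, 0.308, 1.634, -0, 1.2, -0.07], TCP at [0.174, -0.6, 0.207] pointing down, gripper open.
Joint ranges: [-3.06, 3.06], [-0.79, 1.96], [0.05, 2.63], [-1.19, 4.34], [0.05, 2.64], [-2.94, 2.94]. Speed limits (rad/s): [2.79, 2.79, 3.14, 3.14, 3.14, 3.14].

INTERFACE

Orientations are given as a unit quaternion [w, x, y, z].
In Python, from station import manip gives the robot as it stands. The module is installed in compiled form; this text tells all that it offers.
- The arm moves only by the tool step_arm, never from a script. Its argument "series" is a list of rows, each an object of numbers: "dx", "dy", "dz": the shift along the tool's x, y, z in mm; "rx", "ry", "rz": the turn, a rotation vector about the tool's x, y, z in degrees. A call has 1 to 12 rows; each row is the pose to reach, as a shift and turn from the pose commanded when the call began, along the tool's axes at that moment; what a row does not reach only later rows make up. A row lasts 1/10 s, in which the tool goes at most 50 mm and 8.59 degrees, less where a joint would pass 70% of its speed; a pose out of reach is approached as far as the arm can. A call with a gripper value outside its range is refused whole. "jaw" is the finger opening in mm, from 0 to 85.4, set as the call begins (left out, the last holds). The fingers move at their own pace and stop on an object; "grip_force" is the grip in N (left out, the last holds). Time passes only in rows, so rows that repeat a pose let the fingers close. It gives the time, the measured TCP pose, the force and the opening at its end, in the units of the state.
- manip.observe(): the state, without advancing time (a new reading comes with each control period).
- manip.capture(name): name is "scene" or "top"; returns the picture (400x640x3 uint8, red, green, blue); there is no depth.
- manip.camera_params(name): a dict with "intrinsics" (3x3 intrinsics, pixels), "R" (3x3) and "t" (3): a world point X has camera coordinates R X + t. Camera axes: x right, y down, z forward; pixel columns grow to the right and rows downward; lengths in m; the calibration is good to about 2 mm. A picture is of the moment at which its call begins. camera_params takes no time and is no camera call.
- manip.job_done(): hands the job in, once; it reports no verdict.
The state is a dict: "t": time; "qpos": joint angles; "qvel": joint speeds; "joint_torque": joint torques, N m; "tcp_pos": TCP position; "tcp_rot": TCP orientation; "wrist_force": force on the tool from outside, world axes, zero at the start; "ft_torque": the same for the moment, N m; "grip_width": finger opening in m.
Only numpy, scipy, OpenCV 4.12 (cv2) and the standard library are available. Lean on these libraries where they do the work, as an engineer would, in place of code of your own. Each camera call takes 0.05 s, during which the arm holds its last target.

## Working session

There is one attempt and no reset: what is moved stays moved. The work goes in short steps, Python scripts to look and compute and a tool call to move; the robot and the scene stay as the last step left them, time stands still between calls to the robot, and variables do not carry over. Pictures are saved under pics/ and viewed, and the job is handed in when it is done.

Besides the shell and the picture viewer there is one more tool, called after ">>>" as name([rows], argument=value, ...), one row to a line, values as JSON. step_arm: Moves the arm, as the interface text tells. Its arguments: {"type":"object","properties":{"series":{"type":"array","items":{"type":"object","properties":{"dx":{"type":"number"},"dy":{"type":"number"},"dz":{"type":"number"},"rx":{"type":"number"},"ry":{"type":"number"},"rz":{"type":"number"}}}},"jaw":{"type":"number"},"grip_force":{"type":"number"}},"required":["series"]}

```bash
mkdir -p pics; python3 - <<'E'
from station import manip
import cv2
for n in("scene","top"):
    im=manip.capture(n); cv2.imwrite(f"pics/{n}0.png",im[:,:,::-1])
    p=manip.camera_params(n); print(n,p)
print(manip.observe())
E
```

```text
scene {'intrinsics': array([[411.4718334 ,   0.        , 325.68687136],
       [  0.        , 411.4718334 , 200.02410681],
       [  0.        ,   0.        ,   1.        ]]), 'R': array([[-0.57915327,  0.81502036,  0.01798083],
       [ 0.54078627,  0.40060043, -0.73964147],
       [-0.61002598, -0.41864199, -0.67276087]]), 't': array([ 0.25980292, -0.22544637,  1.4058768 ])}
top {'intrinsics': array([[416.80819958,   0.        , 318.60480418],
       [  0.        , 416.80819958, 194.11447561],
       [  0.        ,   0.        ,   1.        ]]), 'R': array([[ 0.07587806, -0.99709489,  0.00665529],
       [-0.97515168, -0.07559814, -0.20824052],
       [ 0.20813869,  0.00931097, -0.978055  ]]), 't': array([0.00139545, 0.52221091, 1.2002364 ])}
{'t': 0.1, 'qpos': array([-1.35772146e+00,  3.08902151e-01,  1.63506100e+00,  1.73914997e-05,
        1.19971769e+00, -6.96985316e-02]), 'qvel': array([-5.31658522e-04, -6.27865496e-04, -3.21753289e-03,  5.19520788e-05,
       -2.78975025e-03,  4.47355571e-04]), 'joint_torque': array([-3.83071911e-04, -4.16406369e+01, -2.77644038e+01, -8.53657411e-05,
        4.01773694e-03,  1.46951209e-05]), 'tcp_pos': array([ 0.17419787, -0.59940022,  0.20587097]), 'tcp_rot': array([-6.89633662e-04,  7.99691349e-01, -6.00410407e-01, -7.83969441e-04]), 'wrist_force': array([-1.68256839, -0.02630841,  0.57009712]), 'ft_torque': array([ 0.05846098,  0.02565449, -0.03484395]), 'grip_width': 0.08542859288185602}
```

View pics/scene0.png

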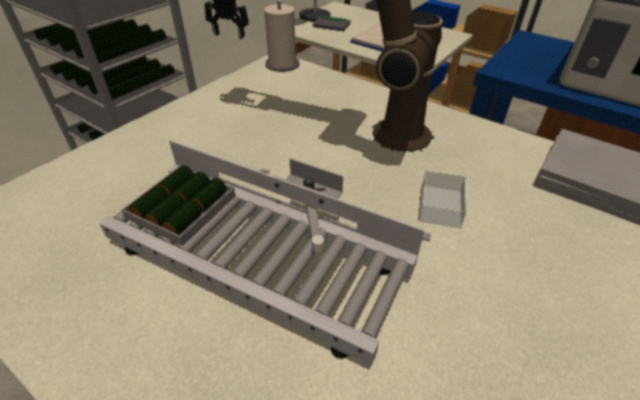

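View pics/top0.png

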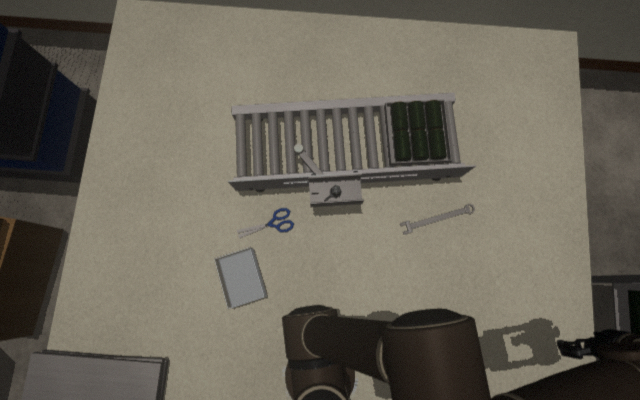

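Scene view: bracket at about (315,180), with its front plate facing the robot. Top view: bracket at about (336,192), bolt head dark at (336,191), mark at about (315,193), pointer running down-left. I'll zoom in.

```bash
python3 - <<'E'
import cv2,numpy as np
t=cv2.imread("pics/top0.png")[170:215,300:375]
s=cv2.imread("pics/scene0.png")[150:210,280:355]
t=cv2.resize(t,None,fx=10,fy=10,interpolation=cv2.INTER_CUBIC);s=cv2.resize(s,None,fx=8,fy=8,interpolation=cv2.INTER_CUBIC)
cv2.imwrite("pics/tz.png",cv2.convertScaleAbs(t,alpha=1.5));cv2.imwrite("pics/sz.png",cv2.convertScaleAbs(s,alpha=1.5))
E
```

```text
(no output)
```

View pics/tz.png

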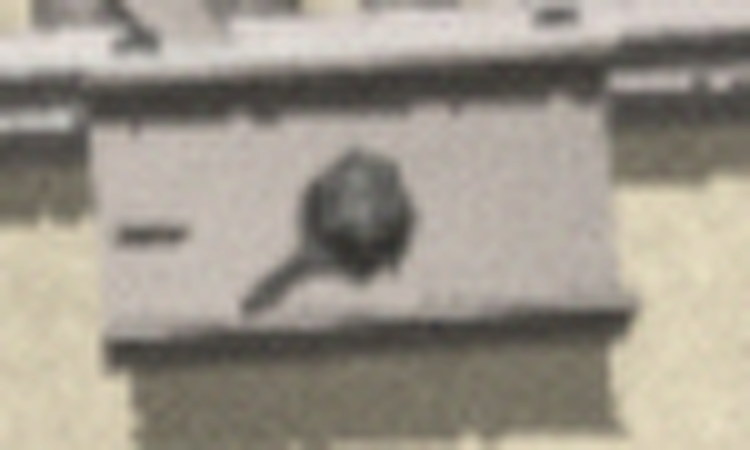

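View pics/sz.png

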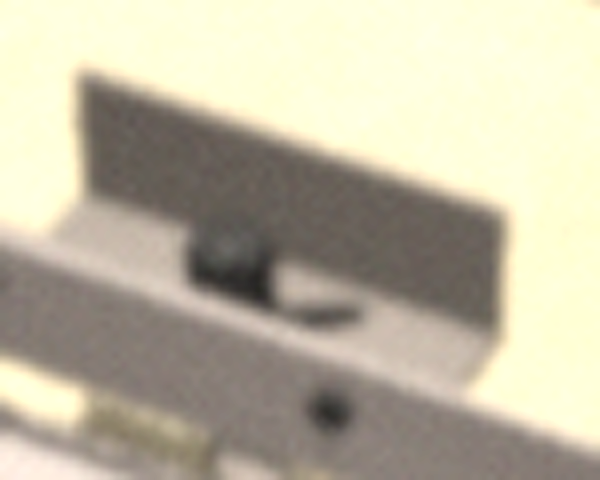

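```bash
cat >h.py <<'E'
import numpy as np,cv2
from station import manip
def ray(n,uv):
    p=manip.camera_params(n);K,R,t=p["intrinsics"],p["R"],p["t"]
    return -R.T@t, R.T@np.linalg.solve(K,[uv[0],uv[1],1.])
def onz(n,uv,z):
    c,d=ray(n,uv); return c+d*(z-c[2])/d[2]
def pix(n,X):
    p=manip.camera_params(n);q=p["intrinsics"]@(p["R"]@np.array(X)+p["t"]);return q[:2]/q[2]
def tri(u,v):
    c1,d1=ray("top",u);c2,d2=ray("scene",v)
    d1/=np.linalg.norm(d1);d2/=np.linalg.norm(d2)
    P=[np.eye(3)-np.outer(d,d) for d in(d1,d2)]
    X=np.linalg.solve(P[0]+P[1],P[0]@c1+P[1]@c2);return X,np.linalg.norm(np.cross(X-c1,d1)),np.linalg.norm(np.cross(X-c2,d2))
E
python3 - <<'E'
from h import *
T=lambda z:((z[0]+.5)/10-.5+300,(z[1]+.5)/10-.5+170)
S=lambda z:((z[0]+.5)/8-.5+280,(z[1]+.5)/8-.5+150)
print("cams",ray("top",(0,0))[0],ray("scene",(0,0))[0])
tip=onz("top",T((246,306)),.109);mi=onz("top",T((188,234)),.105);mo=onz("top",T((118,237)),.105)
print("tip",tip,"mark",mi,mo, "dir",np.degrees(np.arctan2(*(mo-mi)[1::-1])))
for nm,z,h in(("headtop",(358,192),.139),("fp L",(106,348),.155),("fp R",(632,312),.155),("footL rear",(92,120),.105),("footR rear",(606,98),.105)):print(nm,onz("top",T(z),h))
print("scene: tip",onz("scene",S((362,312)),.109),"headtop",onz("scene",S((230,240)),.139))
for nm,z in(("fp top a",(85,72)),("fp top b",(503,212))):print(nm,onz("scene",S(z),.155))
print("fp near foot b",onz("scene",S((498,330)),.105), onz("scene",S((90,192)),.105))
# dark centroid
g=cv2.imread("pics/top0.png");h=cv2.cvtColor(g,cv2.COLOR_BGR2GRAY)
print(h[183:203,308:345])
E
```

```text
cams [0.25931333 0.0296942  1.2826334 ] [1.13000539 0.4671283  0.77439795]
tip [0.49264176 0.02365363 0.109     ] mark [0.51329852 0.04190058 0.105     ] [0.51085034 0.06200083 0.105     ] dir 96.94433994981206
headtop [ 0.52171911 -0.00522577  0.139     ]
fp L [0.46877598 0.06143735 0.155     ]
fp R [ 0.49003487 -0.08241465  0.155     ]
footL rear [0.54494502 0.07230103 0.105     ]
footR rear [ 0.56311895 -0.07640791  0.105     ]
scene: tip [0.49351834 0.02686059 0.109     ] headtop [ 0.51883223 -0.00485246  0.139     ]
fp top a [ 0.49535535 -0.07950586  0.155     ]
fp top b [0.4750185  0.06454922 0.155     ]
fp near foot b [0.47150191 0.06306851 0.105     ] [ 0.49371986 -0.08132116  0.105     ]
[[ 64 110 117 117 117  99 117 120 118 120 120 120 119 121 118 124 119 118
  119 119 119 124 120 117 121 120 117 115 119 117 119 119 116 118 121 118
  118]
 [ 62 110 118 122 121 120 120 122 124 126 119 123 122 120 123 121 117 121
  122 121 122 121 118 118 120 117 113 105 112 120 121 116 120 121 117 119
  115]
 [ 64 109 123 124 125 122 125 125 124 125 125 126 123 126 123 123 123 121
  123 121 
[... 2006 characters left out ...]
  68  58  64  88 103 120 119 116 107  93  91 113 119 117 122 121 118 120
  121]
 [134 134 125 126 121 127 124 126 125 127 126 126 128 126 128 120 104  75
   64  65  87 115 119 123 125 121 122 118 118 122 124 123 124 124 113 113
  118]
 [128 132 126 124 127 127 122 126 126 125 128 125 124 125 126 120  76  62
   72  83 109 117 110 116 114 115 116 112 113 114 118 119 120 115 104 107
  110]
 [130 127 125 121 117 119 113 117 117 115 118 117 115 118 116 116  87  85
   99 108 108 108 102 105 104 101  93  88  88  92  98  96  97  91  95  94
   92]
 [132 131 123 109 111 108 107 106 104 100  97  93  92  86  91  98  88  92
   96  93  92  91  97  91  88  78  67  65  60  56  55  54  53  48  54  44
   52]]
```

```bash
cat >>h.py <<'E'
from scipy.spatial.transform import Rotation as Ro
def plan(p,yaw_deg):
    """goal TCP, jaw-axis yaw, tool down -> dx..(mm), rotvec(deg) in tool frame"""
    s=manip.observe();q=s["tcp_rot"];R=Ro.from_quat([q[1],q[2],q[3],q[0]])
    a=np.radians(yaw_deg);x=np.array([np.cos(a),np.sin(a),0]);z=np.array([0,0,-1.]);G=np.column_stack([x,np.cross(z,x),z])
    d=R.inv().apply(np.array(p)-s["tcp_pos"])*1000
    r=(R.inv()*Ro.from_matrix(G)).as_rotvec(degrees=True)
    print("t",s["t"],"d",d.round(1),"r",r.round(2),"tcp",s["tcp_pos"].round(4),"q6",s["qpos"][5].round(3),"F",s["wrist_force"].round(2),"M",s["ft_torque"].round(3),"w",s["grip_width"].round(4))
E
python3 -c "
from h import *
plan([.5198,-.0055,.23],-78.5)"
```

```text
Traceback (most recent call last):
  File "h.py", line 22, in plan
    print("t",s["t"],"d",d.round(1),"r",r.round(2),"tcp",s["tcp_pos"].round(4),"q6",s["qpos"][5].round(3),"F",s["wrist_force"].round(2),"M",s["ft_torque"].round(3),"w",s["grip_width"].round(4))
                                                                                                                                                                        ^^^^^^^^^^^^^^^^^^^^^
AttributeError: 'float' object has no attribute 'round'
```

```bash
sed -i 's/s\["grip_width"\].round(4)/round(s["grip_width"],4)/' h.py
python3 -c "
from h import *
plan([.5198,-.0055,.23],-78.5)"
```

```text
t 0.1 d [-473.9 -497.6  -23.1] r [-0.    0.12  4.7 ] tcp [ 0.1742 -0.5994  0.2059] q6 -0.07 F [-1.68 -0.03  0.57] M [ 0.058  0.026 -0.035] w 0.0854
```

>>> step_arm([
  {"dx":-30,"dy":-32,"dz":-30,"rz":1},
  {"dx":-474,"dy":-498,"dz":-30,"rz":4.7},
  {"dx":-474,"dy":-498,"dz":-30,"rz":4.7},
  {"dx":-474,"dy":-498,"dz":-30,"rz":4.7},
  {"dx":-474,"dy":-498,"dz":-30,"rz":4.7},
  {"dx":-474,"dy":-498,"dz":-30,"rz":4.7},
  {"dx":-474,"dy":-498,"dz":-30,"rz":4.7},
  {"dx":-474,"dy":-498,"dz":-30,"rz":4.7},
  {"dx":-474,"dy":-498,"dz":-30,"rz":4.7},
  {"dx":-474,"dy":-498,"dz":-30,"rz":4.7},
  {"dx":-474,"dy":-498,"dz":-30,"rz":4.7},
  {"dx":-474,"dy":-498,"dz":-30,"rz":4.7},
], jaw=42, grip_force=40)

```text
invalid input
```

```bash
python3 -c "
from h import *
plan([.5198,-.0055,.23],-78.5)"
```

```text
t 0.1 d [-473.9 -497.6  -23.1] r [-0.    0.12  4.7 ] tcp [ 0.1742 -0.5994  0.2059] q6 -0.07 F [-1.68 -0.03  0.57] M [ 0.058  0.026 -0.035] w 0.0854
```

>>> step_arm([
  {"dx":-30,"dy":-32,"dz":-30,"rx":0,"ry":0,"rz":1},
  {"dx":-64,"dy":-67,"dz":-30,"rx":0,"ry":0,"rz":2},
], jaw=42, grip_force=40)

```text
t: 0.3
tcp_pos: [0.2204, -0.5234, 0.2389]
tcp_rot: [0.001, 0.788, -0.616, 0.002]
wrist_force: [1.5, 0.0, 1.4]
grip_width: 0.0591
```

```bash
python3 -c "
from h import *
plan([.5198,-.0055,.235],-78.5)"
```

```text
t 0.3 d [-430.2 -415.7    2.1] r [-0.02 -0.26  2.49] tcp [ 0.2204 -0.5234  0.2389] q6 0.078 F [1.48 0.04 1.45] M [ 0.008 -0.022 -0.023] w 0.0591
```

>>> step_arm([
  {"dx":-34,"dy":-34,"dz":0,"rx":0,"ry":0,"rz":2.5},
  {"dx":-68,"dy":-67,"dz":0,"rx":0,"ry":0,"rz":2.5},
  {"dx":-102,"dy":-100,"dz":0,"rx":0,"ry":0,"rz":2.5},
  {"dx":-136,"dy":-133,"dz":0,"rx":0,"ry":0,"rz":2.5},
  {"dx":-170,"dy":-166,"dz":0,"rx":0,"ry":0,"rz":2.5},
  {"dx":-204,"dy":-199,"dz":0,"rx":0,"ry":0,"rz":2.5},
  {"dx":-238,"dy":-232,"dz":0,"rx":0,"ry":0,"rz":2.5},
  {"dx":-272,"dy":-265,"dz":0,"rx":0,"ry":0,"rz":2.5},
  {"dx":-306,"dy":-298,"dz":0,"rx":0,"ry":0,"rz":2.5},
  {"dx":-340,"dy":-331,"dz":0,"rx":0,"ry":0,"rz":2.5},
  {"dx":-374,"dy":-364,"dz":0,"rx":0,"ry":0,"rz":2.5},
  {"dx":-400,"dy":-390,"dz":0,"rx":0,"ry":0,"rz":2.5},
], jaw=42, grip_force=40)

```text
t: 1.5
tcp_pos: [0.5006, -0.0352, 0.2366]
tcp_rot: [-0.0, 0.776, -0.631, -0.0]
wrist_force: [-0.5, -0.2, -0.2]
grip_width: 0.0422
```

>>> step_arm([
  {"dx":0,"dy":0,"dz":0,"rx":0,"ry":0,"rz":0},
  {"dx":0,"dy":0,"dz":0,"rx":0,"ry":0,"rz":0},
  {"dx":0,"dy":0,"dz":0,"rx":0,"ry":0,"rz":0},
])

```text
t: 1.8
tcp_pos: [0.4993, -0.0384, 0.2364]
tcp_rot: [0.001, 0.775, -0.632, -0.0]
wrist_force: [-0.3, -0.3, 0.3]
grip_width: 0.0419
```

```bash
python3 - <<'E'
from h import *
plan([.5198,-.0055,.175],-78.5)
t=manip.capture("top");s=manip.capture("scene")
t=cv2.resize(t[150:225,280:390,::-1],None,fx=7,fy=7,interpolation=cv2.INTER_CUBIC)
s=cv2.resize(s[90:230,240:380,::-1],None,fx=4,fy=4,interpolation=cv2.INTER_CUBIC)
cv2.imwrite("pics/t1.png",cv2.convertScaleAbs(t,alpha=1.5));cv2.imwrite("pics/s1.png",cv2.convertScaleAbs(s,alpha=1.5))
E
```

```text
t 1.8 d [-28.1 -26.8  61.4] r [ 0.08 -0.    0.18] tcp [ 0.4993 -0.0384  0.2364] q6 1.204 F [-0.31 -0.31  0.3 ] M [-0.018  0.035  0.021] w 0.0419
```

View pics/t1.png

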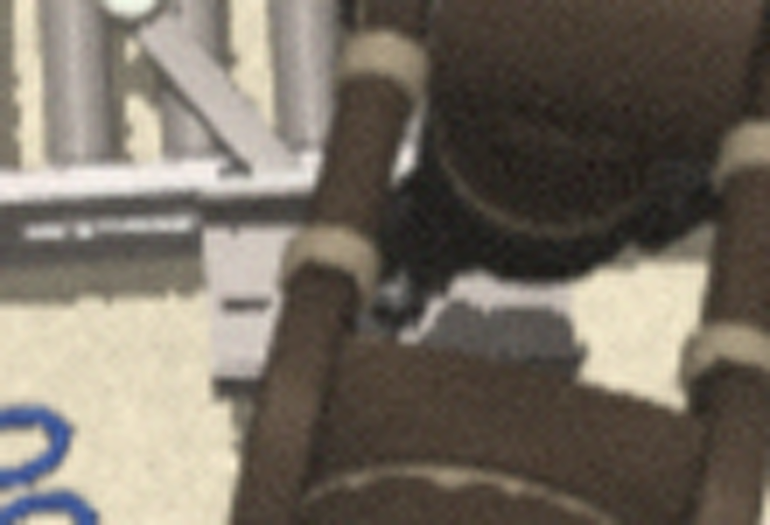

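View pics/s1.png

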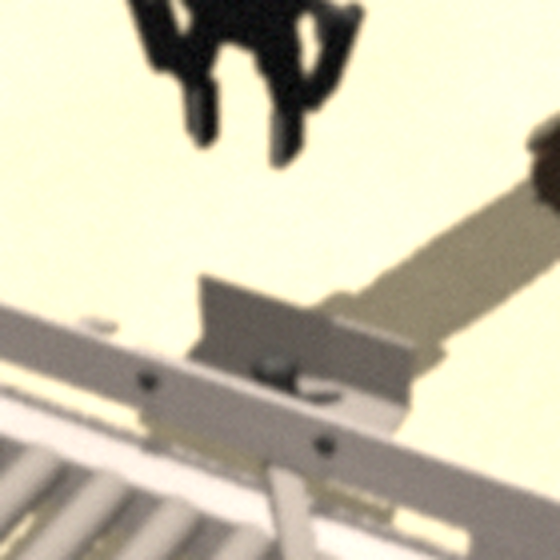

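The top view is now blocked by the wrist. The scene view still shows both fingertips, crop (203,145) and (282,163), above the bracket, with the head at (275,370).

>>> step_arm([
  {"dx":-28,"dy":-27,"dz":20,"rx":0,"ry":0,"rz":0},
  {"dx":-28,"dy":-27,"dz":61,"rx":0,"ry":0,"rz":0},
  {"dx":-28,"dy":-27,"dz":61,"rx":0,"ry":0,"rz":0},
  {"dx":-28,"dy":-27,"dz":61,"rx":0,"ry":0,"rz":0},
  {"dx":-28,"dy":-27,"dz":61,"rx":0,"ry":0,"rz":0},
])

```text
t: 2.4
tcp_pos: [0.5218, -0.0059, 0.1777]
tcp_rot: [-0.001, 0.775, -0.632, 0.001]
wrist_force: [1.2, -0.1, -0.6]
grip_width: 0.0417
```

```bash
python3 - <<'E'
from h import *
plan([.5198,-.0055,.127],-78.5)
t=manip.capture("top");s=manip.capture("scene")
s=cv2.resize(s[110:215,260:370,::-1],None,fx=7,fy=7,interpolation=cv2.INTER_CUBIC)
t=cv2.resize(t[150:225,280:390,::-1],None,fx=7,fy=7,interpolation=cv2.INTER_CUBIC)
cv2.imwrite("pics/t2.png",cv2.convertScaleAbs(t,alpha=1.5))
cv2.imwrite("pics/s2.png",cv2.convertScaleAbs(s,alpha=1.5))
o=manip.observe();q=o["tcp_rot"];R=Ro.from_quat([q[1],q[2],q[3],q[0]]);
for sx in(-1,0,1):
    for L in(.014,):
        u=pix("scene",o["tcp_pos"]+R.apply([sx*.021,0,L])); print(sx,(u-[260,110])*7)
for X in([.5198,-.0055,.139],[.5198,-.0055,.109]): print("head",(pix("scene",X)-[260,110])*7)
E
```

```text
t 2.4 d [-0.9  2.  50.7] r [-0.14 -0.05  0.12] tcp [ 0.5218 -0.0059  0.1777] q6 1.273 F [ 1.22 -0.09 -0.56] M [ 0.007  0.006 -0.028] w 0.0417
-1 [385.33356457 450.52061401]
0 [329.26701233 434.07222535]
1 [273.88433229 417.82446604]
head [335.00649066 487.65376621]
head [335.95479371 553.27660581]
```

View pics/s2.png

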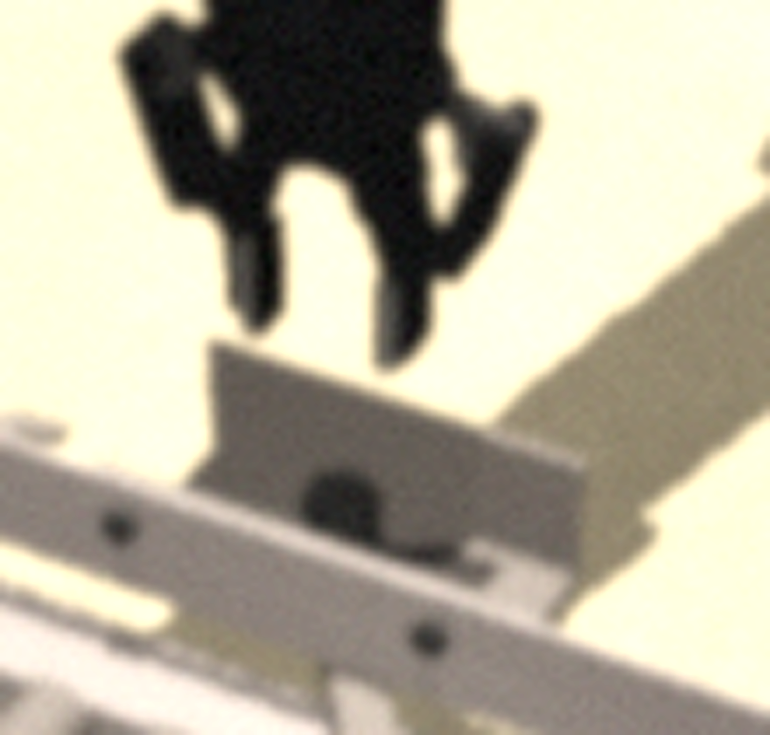

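View pics/t2.png

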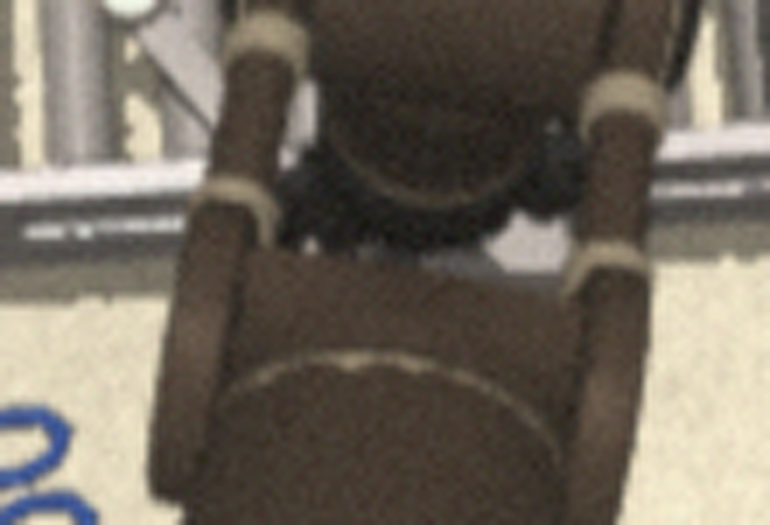

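```bash
python3 - <<'E'
from h import *
plan([.5198,-.0055,.127],-78.5)
s=manip.capture("scene")
plan([.5198,-.0055,.127],-78.5)
s=cv2.resize(s[110:215,260:370,::-1],None,fx=7,fy=7,interpolation=cv2.INTER_CUBIC)
cv2.imwrite("pics/s3.png",cv2.convertScaleAbs(s,alpha=1.5))
print("earlier s1 predicted",(pix("scene",[.4993,-.0384,.2224])-[240,90])*4)
p=manip.camera_params("scene");print(p["t"],p["R"][0])
E
```

```text
t 2.5 d [-0.7  2.5 51.1] r [-0.21 -0.07  0.14] tcp [ 0.5222 -0.0057  0.1781] q6 1.273 F [ 0.09 -0.34 -0.54] M [-0.014  0.001  0.036] w 0.042
t 2.55 d [-0.6  2.4 51. ] r [-0.2  -0.06  0.15] tcp [ 0.5221 -0.0056  0.178 ] q6 1.273 F [-0.09 -0.55  0.14] M [ 0.036 -0.042  0.026] w 0.042
earlier s1 predicted [246.3727919  209.96668341]
[ 0.25980292 -0.22544637  1.4058768 ] [-0.57915327  0.81502036  0.01798083]
```

View pics/s3.png

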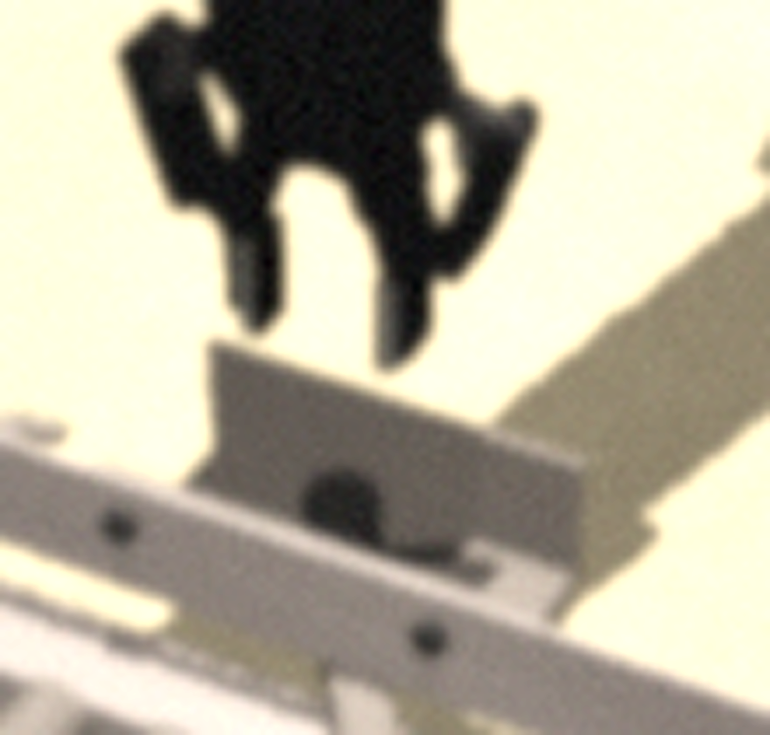

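```bash
python3 - <<'E'
from h import *
print(manip.finger_overhang,[a for a in dir(manip) if a[0]!='_'])
for L in(.014,-.03):print(L,pix("scene",[.1742,-.5994,.2059-L]),pix("top",[.1742,-.5994,.2059-L]))
s=cv2.imread("pics/scene0.png")[0:60,190:270];t=cv2.imread("pics/top0.png")[310:380,530:630]
z=lambda i:cv2.convertScaleAbs(cv2.resize(i,(i.shape[1]*6,i.shape[0]*6),interpolation=cv2.INTER_CUBIC),alpha=2)
a,b=z(s),z(t);c=np.zeros((a.shape[0] if a.shape[0]>b.shape[0] else b.shape[0],a.shape[1]+b.shape[1]-300,3),np.uint8)
cv2.imwrite("pics/a.png",a);cv2.imwrite("pics/b.png",b)
E
```

```text
0.014 ['IKError', 'camera_params', 'capture', 'finger_overhang', 'job_done', 'observe']
0.014 [231.2721958   51.43700078] [563.74128003 337.02602375]
-0.03 [229.49808718  38.65576888] [574.41061413 339.35665683]
```

View pics/a.png

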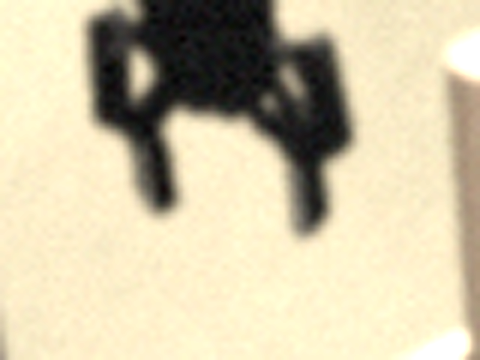

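View pics/b.png

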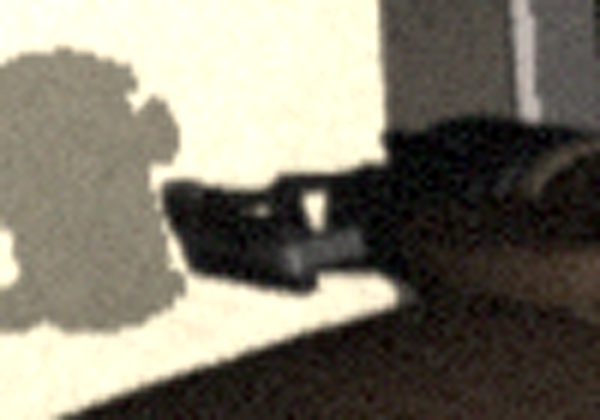

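```bash
python3 - <<'E'
from h import *
for u in((560,345),(561,348),(558,341)):print(tri(u,(229,36.5)))
# per finger: scene left tip (160,210)->, right (308,234); 
for v in((160,210),(308,234)):
  for u in((172,188),(195,272),(290,285)):
    print(v,u,tri((530+u[0]/6,310+u[1]/6),(190+v[0]/6,v[1]/6)))
# conveyor/bracket consistency between cameras
print(tri((336,190),(309,180)))
E
```

```text
(array([ 0.16988623, -0.57893336,  0.24030946]), np.float64(0.018865436999949824), np.float64(0.018865436999949754))
(array([ 0.16361874, -0.58411801,  0.23687846]), np.float64(0.020145690454324464), np.float64(0.020145690454324724))
(array([ 0.178464  , -0.57089691,  0.24503995]), np.float64(0.017774457409660594), np.float64(0.017774457409660407))
(160, 210) (172, 188) (array([ 0.18969497, -0.58995639,  0.243322  ]), np.float64(0.036889841817836014), np.float64(0.03688984181783594))
(160, 210) (195, 272) (array([ 0.16133186, -0.61246792,  0.22828107]), np.float64(0.044214147760835196), np.float64(0.04421414776083508))
(160, 210) (290, 285) (array([ 0.15009081, -0.64470079,  0.22037039]), np.float64(0.03151611118682897), np.float64(0.03151611118682898))
(308, 234) (172, 188) (array([ 0.166119  , -0.55447637,  0.24384923]), np.float64(0.0025822287590528403), np.float64(0.0025822287590530216))
(308, 234) (195, 272) (array([ 0.13654721, -0.57739178,  0.22733639]), np.float64(0.0036047020287453754), np.float64(0.0036047020287454904))
(308, 234) (290, 285) (array([ 0.1269299 , -0.60527472,  0.22278689]), np.float64(0.00966602722905781), np.float64(0.009666027229057962))
(array([ 0.51777715, -0.00581702,  0.13686124]), np.float64(0.0018055761029869262), np.float64(0.0018055761029867807))
```

```bash
python3 - <<'E'
from h import *
c=lambda x,y:(280+x/7,150+y/7); d=lambda x,y:(260+x/7,110+y/7)
for a,b in(((575,205),(180,205)),((540,215),(180,205)),((290,190),(455,275)),((310,240),(455,275)),((575,130),(125,50)),((285,200),(535,105))):print(tri(c(*a),d(*b)))
print((pix("top",[.5222,-.0057,.164])-[280,150])*7,(pix("top",[.5222,-.0057,.204])-[280,150])*7)
E
```

```text
(array([ 0.52779348, -0.06676707,  0.23616166]), np.float64(0.0035202861785310906), np.float64(0.003520286178530956))
(array([ 0.52662072, -0.05944897,  0.2368368 ]), np.float64(0.002961087798740791), np.float64(0.002961087798740889))
(array([0.52169749, 0.03939608, 0.24954673]), np.float64(0.00429832612148976), np.float64(0.004298326121489801))
(array([0.50693324, 0.03005693, 0.23706393]), np.float64(0.0035361324793428545), np.float64(0.003536132479342748))
(array([ 0.5420634 , -0.06475828,  0.3005919 ]), np.float64(0.00316175611802381), np.float64(0.0031617561180237474))
(array([0.50083993, 0.04588533, 0.30468228]), np.float64(0.010417195849086711), np.float64(0.010417195849086767))
[391.65247645 256.12767861] [396.63457008 232.36269355]
```

Both cameras place the fingertips about 40 mm higher than the reported TCP plus overhang would. Lowering 50 mm is safe under either reading, so I'll do that and look again.

>>> step_arm([
  {"dx":-2,"dy":3,"dz":10,"rx":0,"ry":0,"rz":0},
  {"dx":-2,"dy":3,"dz":25,"rx":0,"ry":0,"rz":0},
  {"dx":-2,"dy":3,"dz":40,"rx":0,"ry":0,"rz":0},
  {"dx":-2,"dy":3,"dz":50,"rx":0,"ry":0,"rz":0},
  {"dx":-2,"dy":3,"dz":50,"rx":0,"ry":0,"rz":0},
  {"dx":-2,"dy":3,"dz":50,"rx":0,"ry":0,"rz":0},
])

```text
t: 3.15
tcp_pos: [0.5175, -0.0035, 0.1259]
tcp_rot: [0.0, 0.776, -0.631, -0.0]
wrist_force: [0.1, 0.2, 0.5]
grip_width: 0.0418
```

```bash
python3 - <<'E'
from h import *
plan([.519,-.0045,.127],-78.5)
s=manip.capture("scene")
s=cv2.resize(s[110:215,260:370,::-1],None,fx=7,fy=7,interpolation=cv2.INTER_CUBIC)
cv2.imwrite("pics/s4.png",cv2.convertScaleAbs(s,alpha=1.5))
E
```

```text
t 3.15 d [ 1.3 -1.3 -1.1] r [0.01 0.   0.2 ] tcp [ 0.5175 -0.0035  0.1259] q6 1.276 F [0.06 0.23 0.46] M [ 0.008 -0.026 -0.031] w 0.0418
```

View pics/s4.png

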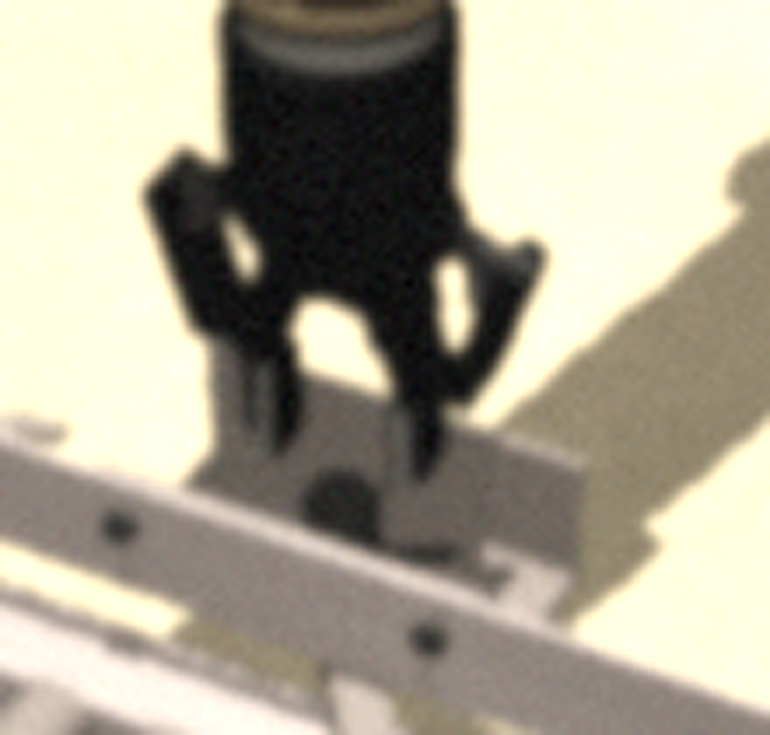

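>>> step_arm([
  {"dx":1,"dy":-1,"dz":6,"rx":0,"ry":0,"rz":0},
  {"dx":1,"dy":-1,"dz":12,"rx":0,"ry":0,"rz":0},
  {"dx":1,"dy":-1,"dz":18,"rx":0,"ry":0,"rz":0},
  {"dx":1,"dy":-1,"dz":24,"rx":0,"ry":0,"rz":0},
  {"dx":1,"dy":-1,"dz":24,"rx":0,"ry":0,"rz":0},
])

```text
t: 3.7
tcp_pos: [0.5175, -0.0042, 0.1006]
tcp_rot: [0.001, 0.776, -0.631, -0.001]
wrist_force: [-0.4, -0.1, -0.2]
grip_width: 0.042
```

```bash
python3 - <<'E'
from h import *
plan([.519,-.0045,.088],-78.5)
s=manip.capture("scene")
s=cv2.resize(s[110:215,260:370,::-1],None,fx=7,fy=7,interpolation=cv2.INTER_CUBIC)
cv2.imwrite("pics/s5.png",cv2.convertScaleAbs(s,alpha=1.8))
E
```

```text
t 3.7 d [ 0.6 -1.4 12.6] r [0.14 0.04 0.21] tcp [ 0.5175 -0.0042  0.1006] q6 1.274 F [-0.37 -0.11 -0.24] M [-0.004  0.007  0.018] w 0.042
```

View pics/s5.png

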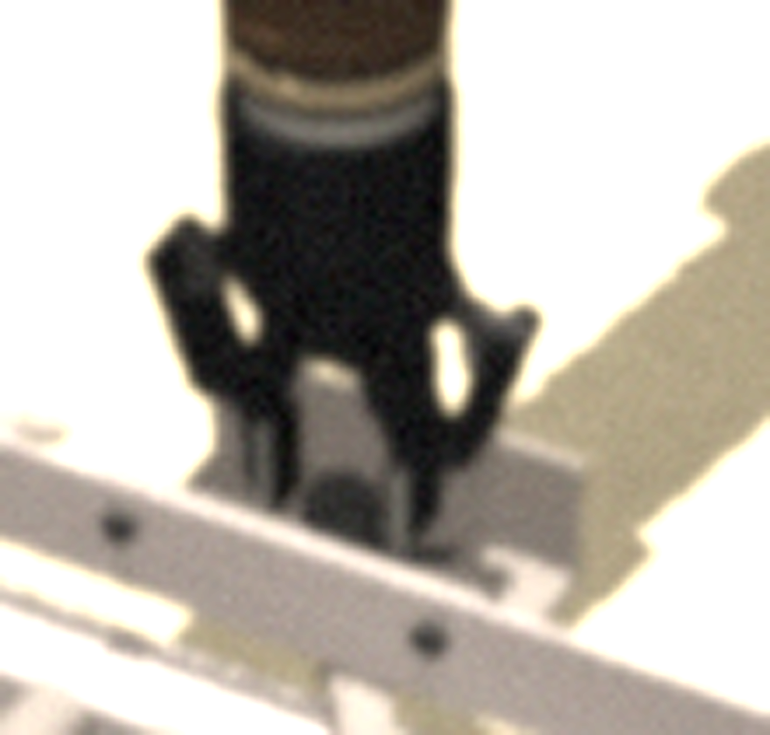

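Crop (275,500) and (425,525): the fingers straddle the head at (343,505), with no contact force, and the reported TCP is already lower than the foot plate would allow. So the true tool sits about 39 mm higher than reported. I'll go down a little more, then close gently.

>>> step_arm([
  {"dx":0,"dy":-1,"dz":4,"rx":0,"ry":0,"rz":0},
  {"dx":0,"dy":-1,"dz":8,"rx":0,"ry":0,"rz":0},
  {"dx":0,"dy":-1,"dz":8,"rx":0,"ry":0,"rz":0},
])

```text
t: 4.05
tcp_pos: [0.5192, -0.0041, 0.0933]
tcp_rot: [0.0, 0.776, -0.631, -0.0]
wrist_force: [-0.1, 0.9, 0.3]
grip_width: 0.0419
```

>>> step_arm([
  {"dx":0,"dy":0,"dz":0,"rx":0,"ry":0,"rz":0},
  {"dx":0,"dy":0,"dz":0,"rx":0,"ry":0,"rz":0},
  {"dx":0,"dy":0,"dz":0,"rx":0,"ry":0,"rz":0},
  {"dx":0,"dy":0,"dz":0,"rx":0,"ry":0,"rz":0},
  {"dx":0,"dy":0,"dz":0,"rx":0,"ry":0,"rz":0},
], jaw=0, grip_force=30)

```text
t: 4.55
tcp_pos: [0.5196, -0.0039, 0.0941]
tcp_rot: [-0.0, 0.776, -0.631, -0.0]
wrist_force: [-1.2, 1.0, 1.0]
grip_width: 0.0235
```

```bash
python3 - <<'E'
from h import *
plan([.519,-.0045,.088],-78.5)
s=manip.capture("scene")
s=cv2.resize(s[110:215,260:370,::-1],None,fx=7,fy=7,interpolation=cv2.INTER_CUBIC)
cv2.imwrite("pics/s6.png",cv2.convertScaleAbs(s,alpha=1.8))
E
```

```text
t 4.55 d [0.4 0.7 6.1] r [-0.    0.02  0.2 ] tcp [ 0.5196 -0.0039  0.0941] q6 1.275 F [-1.25  1.02  0.97] M [ 0.208  0.127 -0.028] w 0.0235
```

View pics/s6.png

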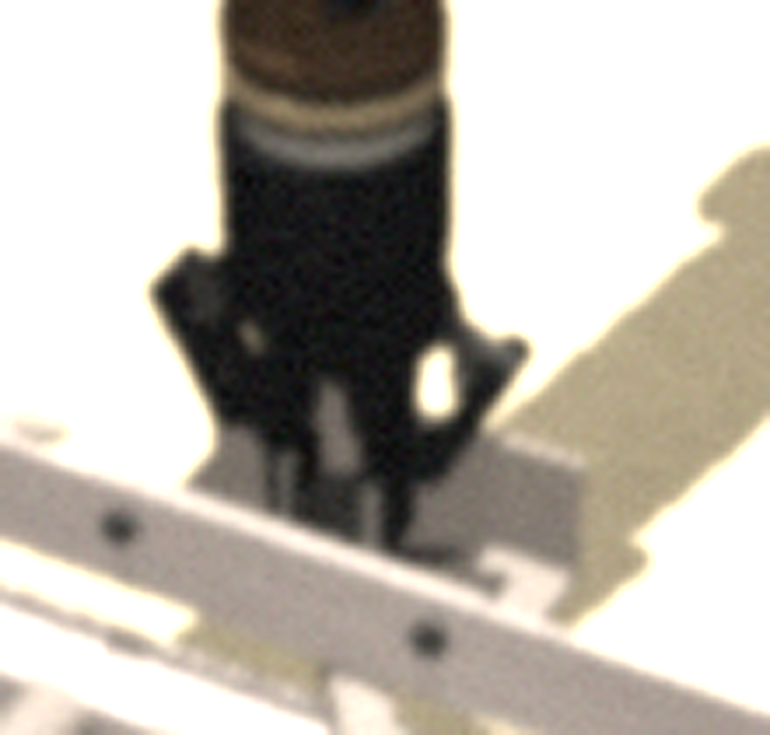

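Gripped at 23.5 mm, which fits the flats, with small side forces. Next I'll raise the grip and turn about 34° clockwise.

>>> step_arm([
  {"dx":0,"dy":0,"dz":0,"rx":0,"ry":0,"rz":0},
  {"dx":0,"dy":0,"dz":0,"rx":0,"ry":0,"rz":0},
  {"dx":0,"dy":0,"dz":0,"rx":0,"ry":0,"rz":4},
  {"dx":0,"dy":0,"dz":0,"rx":0,"ry":0,"rz":8},
  {"dx":0,"dy":0,"dz":0,"rx":0,"ry":0,"rz":12},
  {"dx":0,"dy":0,"dz":0,"rx":0,"ry":0,"rz":16},
  {"dx":0,"dy":0,"dz":0,"rx":0,"ry":0,"rz":16},
], jaw=0, grip_force=80)

```text
t: 5.3
tcp_pos: [0.5196, -0.004, 0.0942]
tcp_rot: [0.0, -0.68, 0.733, 0.0]
wrist_force: [-1.5, 1.9, 4.5]
grip_width: 0.022
```

```bash
python3 - <<'E'
from h import *
plan([.519,-.0045,.094],-112.5)
E
```

```text
t 5.3 d [0.6 0.6 0.2] r [1.000e-02 1.000e-02 1.821e+01] tcp [ 0.5196 -0.004   0.0942] q6 1.554 F [-1.46  1.94  4.52] M [0.352 0.369 0.032] w 0.022
```

>>> step_arm([
  {"dx":0,"dy":0,"dz":0,"rx":0,"ry":0,"rz":4},
  {"dx":0,"dy":0,"dz":0,"rx":0,"ry":0,"rz":8},
  {"dx":0,"dy":0,"dz":0,"rx":0,"ry":0,"rz":12},
  {"dx":0,"dy":0,"dz":0,"rx":0,"ry":0,"rz":16},
  {"dx":0,"dy":0,"dz":0,"rx":0,"ry":0,"rz":18.5},
  {"dx":0,"dy":0,"dz":0,"rx":0,"ry":0,"rz":18.5},
  {"dx":0,"dy":0,"dz":0,"rx":0,"ry":0,"rz":18.5},
])

```text
t: 6.0
tcp_pos: [0.5196, -0.004, 0.0942]
tcp_rot: [0.0, -0.554, 0.832, 0.0]
wrist_force: [-2.1, 1.8, 5.0]
grip_width: 0.0223
```

```bash
python3 - <<'E'
from h import *
plan([.519,-.0045,.094],-112.5)
s0=manip.capture("scene");t=manip.capture("top")
s=cv2.resize(s0[150:205,285:355,::-1],None,fx=10,fy=10,interpolation=cv2.INTER_CUBIC)
cv2.imwrite("pics/s7.png",cv2.convertScaleAbs(s,alpha=1.8));cv2.imwrite("pics/s7full.png",s0[:,:,::-1]);cv2.imwrite("pics/t7full.png",t[:,:,::-1])
ax=np.array([.5195,-.005]);
for b in(.5,.7,.8,.9):
    a=np.radians(97.5)+.8-b
    print(b,[((pix("scene",[*(ax+r*np.array([np.cos(a),np.sin(a)])),.109])-[285,150])*10).round() for r in(.02,.042)])
y=np.array([np.cos(np.radians(97.5)),np.sin(np.radians(97.5))])
print("mark",[((pix("scene",[*(ax+r*y),.105])-[285,150])*10).round() for r in(.049,.069)])
E
```

```text
t 6.0 d [0.7 0.4 0.2] r [ 0.01  0.01 -0.19] tcp [ 0.5196 -0.004   0.0942] q6 1.875 F [-2.11  1.8   5.05] M [0.334 0.393 0.092] w 0.0223
0.5 [array([311., 401.]), array([399., 414.])]
0.7 [array([307., 412.]), array([389., 435.])]
0.8 [array([303., 416.]), array([382., 445.])]
0.9 [array([299., 421.]), array([373., 455.])]
mark [array([407., 467.]), array([480., 493.])]
```

View pics/s7.png

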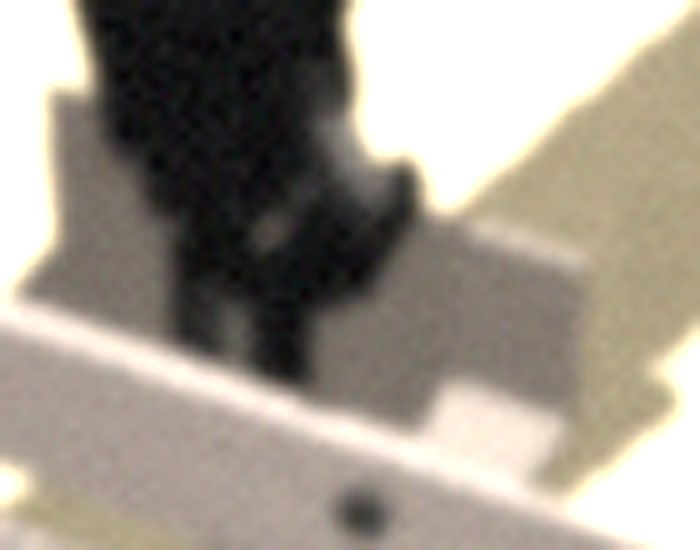

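View pics/t7full.png

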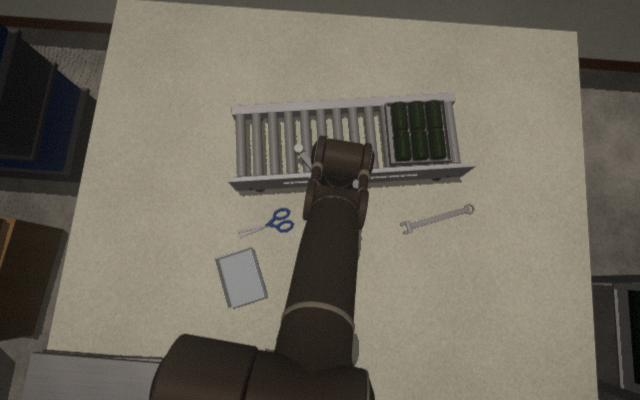

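```bash
python3 - <<'E'
from h import *
s=manip.observe(); M=[]
for i in range(6):
    manip.capture("scene"); o=manip.observe(); M.append([*o["ft_torque"],*o["wrist_force"]])
print(np.mean(M,0).round(3)); plan([.519,-.0045,.094],-112.5)
# guard yaw: bright edge rows along columns in scene0 (top edge of guard)
g=cv2.cvtColor(cv2.imread("pics/scene0.png"),cv2.COLOR_BGR2GRAY).astype(float)
for lo,hi in((180,280),(345,415)):
  P=[]
  for c in range(lo,hi,5):
    e=144+(c-171)*(234-144)/(428-171); r=np.arange(int(e)-7,int(e)+8); d=np.diff(cv2.GaussianBlur(g,(3,3),0)[r,c]); P.append((c,r[np.argmin(d)]+.5))
  print(P)
  f=np.polyfit(*np.array(P).T,1); a=onz("scene",(lo,np.polyval(f,lo)),.15);b=onz("scene",(hi,np.polyval(f,hi)),.15)
  print(a,b,np.degrees(np.arctan2((b-a)[1],(b-a)[0])))
t=cv2.cvtColor(cv2.imread("pics/top0.png"),cv2.COLOR_BGR2GRAY)
cv2.imwrite("pics/tg.png",cv2.convertScaleAbs(cv2.resize(t[150:205,220:480],None,fx=3,fy=3,interpolation=cv2.INTER_CUBIC),alpha=1.5))
E
```

```text
[ 0.367  0.388  0.072 -2.57   2.221  5.151]
t 6.4 d [0.7 0.4 0.2] r [ 0.01  0.01 -0.18] tcp [ 0.5197 -0.004   0.0942] q6 1.875 F [-3.2   2.01  5.01] M [0.347 0.377 0.096] w 0.0223
[(180, np.float64(144.5)), (185, np.float64(146.5)), (190, np.float64(148.5)), (195, np.float64(149.5)), (200, np.float64(151.5)), (205, np.float64(153.5)), (210, np.float64(155.5)), (215, np.float64(156.5)), (220, np.float64(158.5)), (225, np.float64(160.5)), (230, np.float64(162.5)), (235, np.float64(164.5)), (240, np.float64(165.5)), (245, np.float64(167.5)), (250, np.float64(169.5)), (255, np.float64(171.5)), (260, np.float64(173.5)), (265, np.float64(169.5)), (270, np.float64(176.5)), (275, np.float64(178.5))]
[ 0.61577606 -0.35229749  0.15      ] [ 0.56890251 -0.0512383   0.15      ] 98.84964059781473
[(345, np.float64(202.5)), (350, np.float64(204.5)), (355, np.float64(206.5)), (360, np.float64(208.5)), (365, np.float64(210.5)), (370, np.float64(211.5)), (375, np.float64(213.5)), (380, np.float64(215.5)), (385, np.float64(217.5)), (390, np.float64(218.5)), (395, np.float64(220.5)), (400, np.float64(222.5)), (405, np.float64(224.5)), (410, np.float64(225.5))]
[0.5458669  0.11892316 0.15      ] [0.5224112  0.28053676 0.15      ] 98.25793095405398
```

View pics/tg.png

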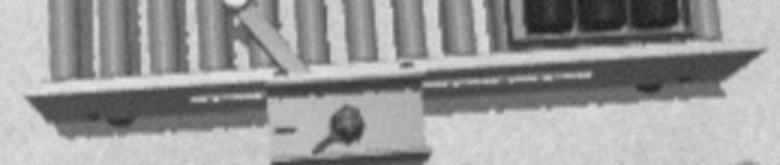

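```bash
python3 - <<'E'
from h import *
manip.job_done(); plan([.519,-.0045,.094],-112.5)
E
```

```text
the job is handed in; nothing more can be done
the job is handed in; nothing more can be done
```

I gripped the bolt head on its flats, turned it about 34° clockwise to the mark, and handed the job in still holding it at 80 N. No verdict was reported. The run took about 6.4 s of the 38 s allowed.

**Joint angle:** I estimate about 0.80–0.82 rad, against a target of 0.70–0.90. This comes from the jaw direction, about -112.7°. The ideal is -112.5° using the bracket's angle from the first picture, or -111.7° using the guard edge.

**Checks that agreed:**
- **Opening:** it went from 23.5 mm at first grip to 22.0 mm at 80 N, and was 22.3 mm after the turn. The pads therefore stayed on the flats, with no more than about 1° of slip.
- **Spring moment:** readings were 0.07–0.10 N m. That is somewhat below the 0.11 N m expected at the mark, but explainable by the bolt's friction.
- **Forces:** the wrist force stayed under about 7 N.
- **Loose things:** the last top picture, judged by eye, shows the tray, spanner, scissors and tub unmoved.

**Checks that failed or disagreed:**
- **Tool height:** in both cameras the fingers stood about 39 mm higher than the reported position plus overhang implies. I went by the pictures and the lack of contact force, and finished at a reported height of 94 mm. The grasp point is within 35 mm of the head's centre either way.
- **Pointer not seen at the end:** it is hidden behind the guard in the scene view and under the arm in the top view. This fits a turn beyond about 0.55 rad, but the final alignment was worked out, not seen.
- **Refused call:** my first move call came back as invalid input, and nothing moved. I sent smaller moves with every field filled in, and those were accepted.

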